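# Take the sanitised flask seal ring out of the clamshell

## Task

Swing the lid of the small clamshell sanitiser back past vertical so that it stays open by itself, then lift out the seal ring inside and set it down gently (not dropped), lying flat, in the square steel tray. Leave the lid standing open.

Things in the scene. Friction and masses are not known exactly. Their poses are not given: they have to be found in the camera images.
- lid (a joint): Lid angle, rad: 0 shut, 1.57 upright, 1.9 open at its stop. Free hinge: below about 1.3 the 0.25 kg lid falls shut, above it falls back to the stop and stays. The lid, a grey shell 28 mm deep, is hinged on the back edge (away from the robot) of the sanitiser, a fixed white box 120 mm deep, 130 mm wide, 48 mm high.
- lid_handle (a point): Middle of the round steel grip bar (10 mm thick, 90 mm long) on the lid's front, 35 mm clear of the lid, so fingers pass both sides; 62 mm above the table when shut, 0.21 m when upright. Axes turn with the lid; shut: x level from bar to hinge, y along the bar, z up. The hinge axis is parallel to y, 160 mm along +x and 14 mm along -z from here.
- ring_mid (a point): Centre of the black seal ring, half-way up: 50 mm outside, 34 mm bore, 18 mm high, stiff rubber, 40 g, z its axis. Lies flat under the lid on a bare steel plate 48 mm above the table, round a low stud (26 mm wide, 8 mm high, 4 mm play), 70 mm in front of the hinge, mid-width. Rings of 70 and 30 mm on the table are not wanted.
- tray_in (a point): Centre of the inner floor of the square steel tray, 3 mm above the table: 160 mm square outside, walls 3 mm thick and 18 mm high, fixed. x and y along its sides, z up. The ring may lie anywhere on its floor.

How it is judged:
By the outcome, as a careful person would: the job done as asked, in the order asked, and still so for the second after the job is handed in, with the robot touching nothing.
It also fails if it takes over 54 s, if anything falls off the work surface, if the arm or the gripper's body presses on something with over 40 N, if the wrist force passes 120 N, or if a joint passes its speed limit or range.

## Robot

A 6-joint arm with a two-finger parallel gripper is mounted at the origin on the work surface. World frame = base frame: x ahead of the robot, y to its left, z up, the work surface at z = 0. Lengths are in m, angles in rad, forces in N, time in s.
With the tool pointing down it reaches from about 0.25 to 0.725 m from the base axis. Payload 4 kg.
Tool frame: the origin (TCP) lies at the very end of the fingers, on their centre line; the grasp point (between the pads) lies 19 mm behind it; z points along the fingers, y is the direction in which the jaws open and shut (so a half turn about z gives the same grasp; the last joint's range is limited). The gripper opens to 85 mm and grips with 20 to 120 N. Pads are 22 mm wide; open, the fingers measure 114 mm over their backs; the gripper's body (76 mm by 85 mm) begins 54 mm behind the grasp point. The pads swing forward as they close: fully open they stand 13 mm farther back than shut.
Start: joints at [1.15, 0.241, 0.005, 1.335, 0, 1.571], TCP at [0.204, 0.456, 0.231] pointing down, gripper open.
Joint ranges: [-2.72, 2.72], [-1.05, 1.87], [-1.09, 1.28], [-1.99, 2.15], [-1.42, 1.44], [-3.14, 3.14]. Speed limits (rad/s): [2.79, 2.79, 3.14, 3.14, 3.14, 3.14].

## Interface

Orientations are given as a unit quaternion [x, y, z, w].
In Python, from workcell import bot, camera gives the robot as it stands. The module is installed in compiled form; this text tells all that it offers.
- The arm moves only by the tool send_rows, never from a script. Its argument "deltas" is a list of rows, each an object with "grip": the opening, from 0 (shut) to 1 (fully open); "translation": the shift along the tool's x, y, z in m, a list of three; "twist": the turn, a rotation vector about the tool's x, y, z in degrees, a list of three. A call has 1 to 5 rows; each row is the pose to reach, as a shift and turn from the pose measured when the call began, along the tool's axes at that moment; what a row does not reach only later rows make up. A row lasts 1/8 s, in which the tool goes at most 62.5 mm and 10.7 degrees, less where a joint would pass 70% of its speed; a pose out of reach is approached as far as the arm can. A call with a gripper value outside its range is refused whole. The fingers move at their own pace and stop on an object; the grip force is fixed at half the most. Time passes only in rows, so rows that repeat a pose let the fingers close. It gives the time, the measured TCP pose, the force and the opening at its end, in the units of the state.
- bot.get_obs(): the state, without advancing time (a new reading comes with each control period).
- camera(name): name is "side" or "top" or "wrist"; returns a dict with "color" (400x640x3 uint8, blue, green, red), "intrinsics" (3x3 intrinsics, pixels), "xyz" and "rotation" of the camera in the world. Camera axes: x right, y down, z forward; pixel columns grow to the right and rows downward; lengths in m; the calibration is good to about 2 mm. A picture is of the moment at which its call begins. There is no depth.
- bot.job_done(): hands the job in, once; it reports no verdict.
The state is a dict: "clock": time; "joint_pos": joint angles; "joint_vel": joint speeds; "tau": joint torques, N m; "eef_pos": TCP position; "tool_rot": TCP orientation; "ft_force": force on the tool from outside, world axes, zero at the start; "ft_torque": the same for the moment, N m; "grip_width": finger opening in m.
Only numpy, scipy, OpenCV 4.12 (cv2) and the standard library are available. Lean on these libraries where they do the work, as an engineer would, in place of code of your own. Each camera call takes 0.05 s, during which the arm holds its last target.

## Working session

There is one attempt and no reset: what is moved stays moved. The work goes in short steps, Python scripts to look and compute and a tool call to move; the robot and the scene stay as the last step left them, time stands still between calls to the robot, and variables do not carry over. Pictures are saved under pics/ and viewed, and the job is handed in when it is done.

Besides the shell and the picture viewer there is one more tool, called after "Request:" as name(argument=value, ...) on one line, values as JSON. send_rows: Moves the arm, as the interface text tells. Its arguments: {"type":"object","properties":{"deltas":{"type":"array","items":{"type":"object","properties":{"grip":{"type":"number"},"translation":{"type":"array","items":{"type":"number"}},"twist":{"type":"array","items":{"type":"number"}}}}}},"required":["deltas"]}

```bash
mkdir -p pics; python3 - <<'E'
from workcell import bot,camera
import cv2,json
o=bot.get_obs();print({k:(v if isinstance(v,(int,float)) else [round(float(x),3) for x in v]) for k,v in o.items()})
for n in ["side","top"]:
    c=camera(n);cv2.imwrite(f"pics/{n}0.png",c["color"]);print(n,c["intrinsics"],c["xyz"],c["rotation"])
E
```

```text
{'clock': 0.0, 'joint_pos': [1.15, 0.241, 0.004, 1.335, 0.0, 1.571], 'joint_vel': [-0.001, 0.0, -0.001, 0.0, 0.001, -0.001], 'tau': [0.001, -37.231, 25.241, 0.017, 0.0, -0.0], 'eef_pos': [0.204, 0.456, 0.23], 'tool_rot': [0.209, 0.978, -0.001, -0.0], 'ft_force': [0.388, -0.76, 0.458], 'ft_torque': [-0.008, -0.037, -0.007], 'grip_width': 0.08589479311343513}
side [[492.7664291    0.         320.52135605]
 [  0.         492.7664291  194.24972812]
 [  0.           0.           1.        ]] [ 0.26175081 -0.4211687   0.69182386] [ 0.8975321  -0.27597561  0.10999082 -0.32584601]
top [[408.94620825   0.         324.45806261]
 [  0.         408.94620825 203.72755095]
 [  0.           0.           1.        ]] [0.48737965 0.00584324 0.77655621] [ 0.71514435 -0.69715619  0.03697124 -0.03427728]
```

View pics/side0.png

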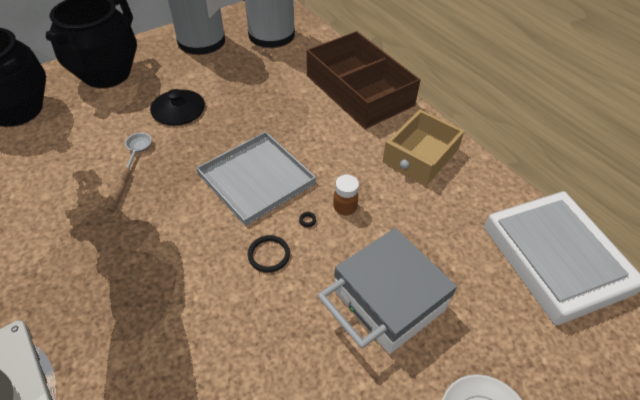

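View pics/top0.png

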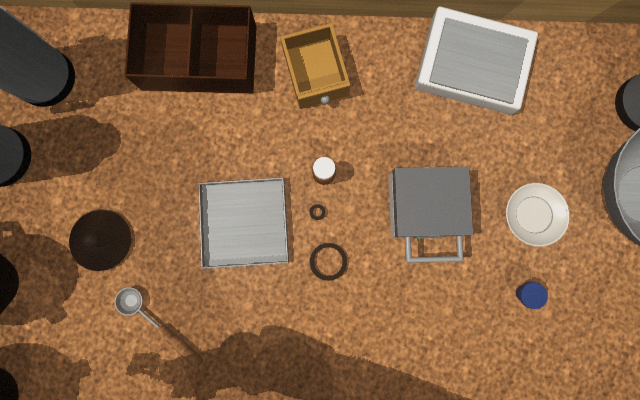

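The top view shows the sanitiser bar at about (407..462, 260), lid corners (391,168), (470,167), (472,236) and (392,237), and the tray corners at (200,183), (285,179), (289,263) and (202,268).

```bash
cat > h.py <<'E'
import numpy as np, cv2
from scipy.spatial.transform import Rotation as R
cal={}
def cam(name,save=None):
    from workcell import camera
    c=camera(name)
    if save: cv2.imwrite(f"pics/{save}.png",c["color"])
    return c
def bp(c,px,z):
    K=np.array(c["intrinsics"]);Rm=R.from_quat(c["rotation"]).as_matrix();p=np.array(c["xyz"])
    d=Rm@np.linalg.inv(K)@np.array([px[0],px[1],1.])
    return p+d*(z-p[2])/d[2]
def proj(c,X):
    K=np.array(c["intrinsics"]);Rm=R.from_quat(c["rotation"]).as_matrix();p=np.array(c["xyz"])
    q=K@(Rm.T@(np.array(X)-p));return q[:2]/q[2]
def tool(P,Q=None):
    """delta from current pose to world pose P (and quat Q)"""
    from workcell import bot
    o=bot.get_obs();r=R.from_quat(o["tool_rot"])
    t=r.inv().apply(np.array(P)-o["eef_pos"])
    w=(r.inv()*R.from_quat(Q)).as_rotvec(degrees=True) if Q is not None else np.zeros(3)
    return t,w
E
python3 - <<'E'
from h import *
np.set_printoptions(precision=4,suppress=True)
c=cam("top");s=cam("side")
for p in [(407,261),(462,260),(435,260)]: print("bar top",bp(c,p,.062))
for p in [(320,295),(367,340)]: print("bar side",bp(s,p,.062))
for p in [(395,168),(470,167),(472,236),(391,237)]: print("lid",bp(c,p,.076))
for p in [(396,233),(454,290),(391,338),(336,276)]: print("lid side",bp(s,p,.076))
for p in [(200,183),(285,179),(289,263),(202,268)]: print("tray",bp(c,p,.018))
im=c["color"];cv2.imwrite("pics/crop0.png",cv2.resize(im[150:280,370:530],None,fx=5,fy=4.6))
cv2.imwrite("pics/crop1.png",cv2.resize(s["color"][220:360,310:470],None,fx=4,fy=4))
E
```

```text
bar top [ 0.4636 -0.1415  0.062 ]
bar top [ 0.4677 -0.237   0.062 ]
bar top [ 0.4665 -0.1901  0.062 ]
bar side [ 0.4656 -0.1434  0.062 ]
bar side [ 0.4797 -0.2342  0.062 ]
lid [ 0.6238 -0.117   0.076 ]
lid [ 0.629  -0.2476  0.076 ]
lid [ 0.5093 -0.2497  0.076 ]
lid [ 0.5041 -0.1111  0.076 ]
lid side [ 0.6185 -0.1272  0.076 ]
lid side [ 0.6226 -0.249   0.076 ]
lid side [ 0.5027 -0.254   0.076 ]
lid side [ 0.4974 -0.1373  0.076 ]
tray [0.5971 0.2377 0.018 ]
tray [0.6088 0.0791 0.018 ]
tray [0.4531 0.0663 0.018 ]
tray [0.44   0.2253 0.018 ]
```

View pics/crop0.png

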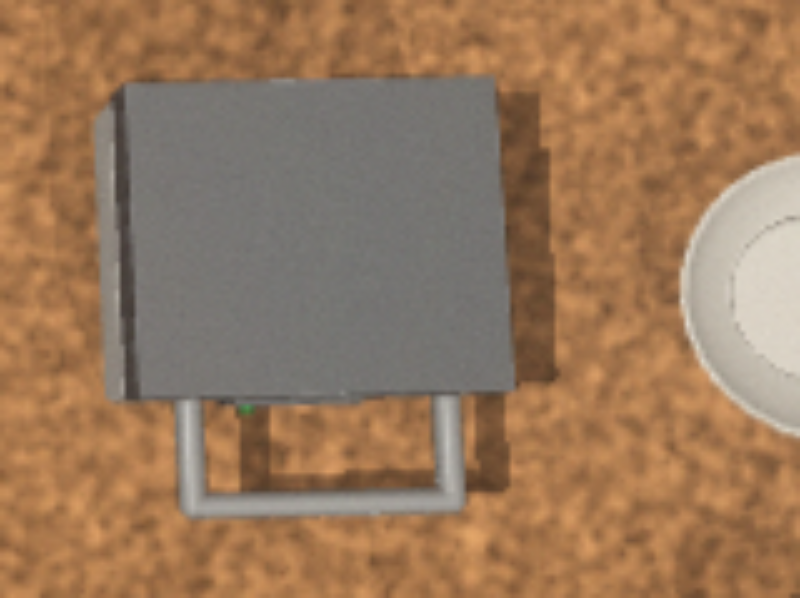

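View pics/crop1.png

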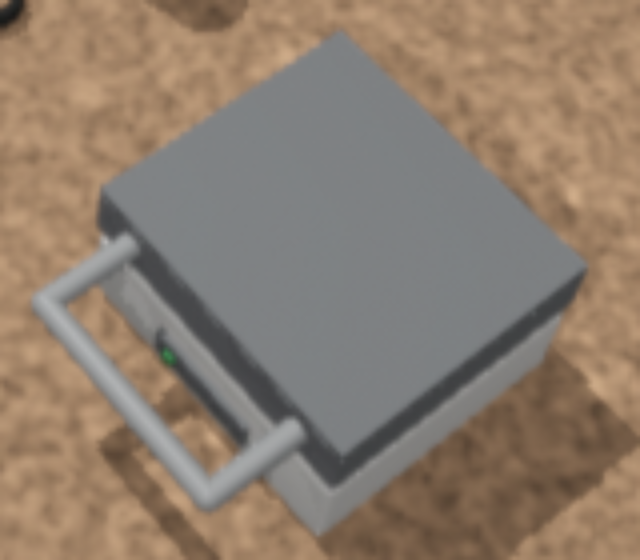

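```bash
cat > m.py <<'E'
from h import *
from scipy.optimize import least_squares
np.set_printoptions(precision=4,suppress=True)
c=cam("top");s=cam("side")
obs=[(c,[(408,259.4),(460.6,258.7),(395,168.5),(469,167),(472.8,234.3),(397.6,236.1)]),(s,[(320.5,295.75),(362,344.5),(395.75,228),(456.5,286.25),(395.5,334.5),(335.75,267)])]
# local frame origin bar mid, x to hinge, y along bar
L=np.array([[0,.042,0],[0,-.042,0],[.16,.065,.014],[.16,-.065,.014],[.04,-.065,.014],[.04,.065,.014]])
def f(p,full=0):
    ca,sa=np.cos(p[2]),np.sin(p[2]);ll=L.copy();ll[:2,1]=[p[3],-p[3]];ll[2:4,0]=p[4];ll[4:,0]=p[5]
    W=np.c_[p[0]+ca*ll[:,0]-sa*ll[:,1],p[1]+sa*ll[:,0]+ca*ll[:,1],.062+ll[:,2]]
    return np.concatenate([(proj(cc,w)-np.array(q)) for cc,qs in obs for w,q in zip(W,qs)])
r=least_squares(f,[.466,-.19,0,.042,.16,.04]);print(r.x);print(r.fun.reshape(-1,2))
E
python3 m.py
```

```text
[ 0.468  -0.1897  0.0451  0.0456  0.1588  0.0407]
[[ 0.5311  0.2643]
 [ 0.3503 -0.1007]
 [ 0.3545 -0.4213]
 [ 0.9196 -0.3178]
 [ 0.9582  0.3529]
 [ 0.3333  0.0624]
 [ 0.0318 -0.4973]
 [-0.2009 -0.0688]
 [-1.1789 -0.7105]
 [ 0.2825  0.4804]
 [ 0.1154 -0.7871]
 [-0.8336 -0.9463]]
```

```bash
cat >> h.py <<'E'
def down(a):  # tool down, y at angle a deg
    c_,s_=np.cos(np.radians(a)),np.sin(np.radians(a))
    return R.from_matrix(np.array([[-s_,c_,0],[c_,s_,0],[0,0,-1]]).T).as_quat()
def go(P,a):
    from workcell import bot
    o=bot.get_obs();t,w=tool(P,down(a) if a is not None else None)
    r=R.from_quat(o["tool_rot"]).as_matrix()
    print("t",o["clock"],"pos",np.round(o["eef_pos"],4),"yang",round(float(np.degrees(np.arctan2(r[1,1],r[0,1]))),2),"zax",np.round(r[:,2],3),"F",np.round(o["ft_force"],2),"w",round(o["grip_width"],4),"q",np.round(o["joint_pos"],2))
    print("translation",np.round(t,4),"twist",np.round(w,2))
E
python3 -c "
from h import *
go((.468,-.19,.2),2.6)"
```

```text
t 0.3 pos [0.2041 0.4562 0.231 ] yang 65.89 zax [-0.    -0.001 -1.   ] F [ 0.36 -0.09  0.15] w 0.0854 q [1.15 0.24 0.   1.34 0.   1.57]
translation [-0.5048 -0.482   0.0314] twist [-4.000e-02  2.000e-02  6.329e+01]
```

Request:
send_rows(deltas=[{"grip": 0.35,"translation": [-0.505,-0.482,0.031],"twist": [0,0,63.3]},{"grip": 0.35,"translation": [-0.505,-0.482,0.031],"twist": [0,0,63.3]},{"grip": 0.35,"translation": [-0.505,-0.482,0.031],"twist": [0,0,63.3]},{"grip": 0.35,"translation": [-0.505,-0.482,0.031],"twist": [0,0,63.3]},{"grip": 0.35,"translation": [-0.505,-0.482,0.031],"twist": [0,0,63.3]}])

```text
clock: 0.92
eef_pos: [0.3227, 0.1657, 0.2177]
tool_rot: [0.63, 0.776, 0.0, 0.0]
ft_force: [1.2, 0.4, 0.7]
grip_width: 0.0298
```

```bash
python3 -c "
from h import *
go((.468,-.19,.2),2.6)"
```

```text
t 0.925 pos [0.3227 0.1657 0.2177] yang 11.86 zax [ 0.001 -0.    -1.   ] F [1.19 0.41 0.67] w 0.0298 q [ 0.47 -0.03 -0.33  1.26 -0.    1.84]
translation [-0.3779  0.069   0.0178] twist [0.06 0.01 9.26]
```

Request:
send_rows(deltas=[{"grip": 0.35,"translation": [-0.378,0.069,0.018],"twist": [0,0,9.3]},{"grip": 0.35,"translation": [-0.378,0.069,0.018],"twist": [0,0,9.3]},{"grip": 0.35,"translation": [-0.378,0.069,0.018],"twist": [0,0,9.3]},{"grip": 0.35,"translation": [-0.378,0.069,0.018],"twist": [0,0,9.3]},{"grip": 0.35,"translation": [-0.378,0.069,0.018],"twist": [0,0,9.3]}])

```text
clock: 1.55
eef_pos: [0.4407, -0.1239, 0.2033]
tool_rot: [0.691, 0.723, 0.001, 0.001]
ft_force: [0.6, -0.3, -0.2]
grip_width: 0.0298
```

```bash
python3 -c "
from h import *
go((.468,-.19,.13),2.6)"
```

```text
t 1.55 pos [ 0.4407 -0.1239  0.2033] yang 2.54 zax [ 0.002  0.    -1.   ] F [ 0.56 -0.32 -0.16] w 0.0298 q [-0.27  0.17 -0.16  1.24  0.    1.25]
translation [-0.0673  0.0242  0.0734] twist [ 0.12  0.   -0.06]
```

Request:
send_rows(deltas=[{"grip": 0.35,"translation": [-0.067,0.024,0.04],"twist": [0.1,0,0]},{"grip": 0.35,"translation": [-0.067,0.024,0.073],"twist": [0.1,0,0]},{"grip": 0.35,"translation": [-0.067,0.024,0.073],"twist": [0.1,0,0]}])

```text
clock: 1.92
eef_pos: [0.4652, -0.19, 0.1269]
tool_rot: [0.692, 0.722, -0.001, -0.004]
ft_force: [-0.4, 0.1, -0.6]
grip_width: 0.0301
```

```bash
python3 - <<'E'
from h import *
go((.468,-.19,.043),2.6)
c=cam("wrist","w1");print(c["xyz"],R.from_quat(c["rotation"]).as_matrix().round(2).tolist())
s=cam("side");cv2.imwrite("pics/s1.png",cv2.resize(s["color"][150:380,230:520],None,fx=2.6,fy=2.6))
E
```

```text
t 1.925 pos [ 0.4652 -0.19    0.1269] yang 2.38 zax [-0.007  0.003 -1.   ] F [-0.45  0.06 -0.57] w 0.0301 q [-0.39  0.32 -0.17  1.09  0.    1.14]
translation [-0.0004  0.0034  0.0839] twist [-0.4  -0.19 -0.22]
[ 0.46359405 -0.12258783  0.26992955] [[1.0, 0.04, 0.0], [0.04, -0.96, -0.26], [-0.01, 0.26, -0.96]]
```

View pics/w1.png

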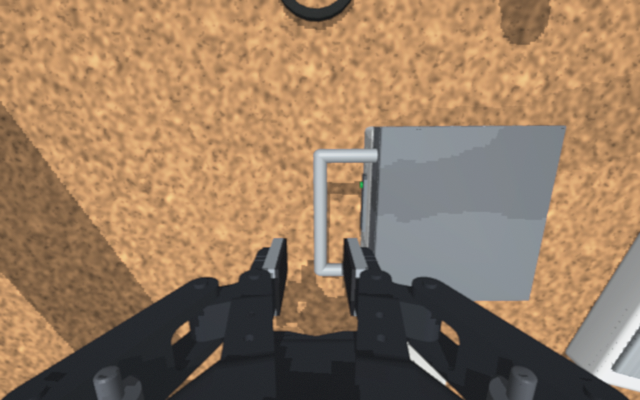

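View pics/s1.png

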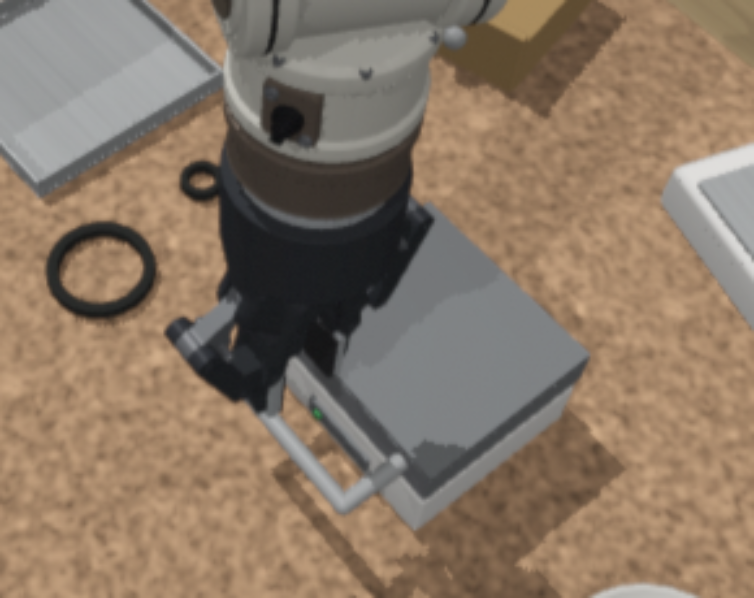

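The wrist view shows the bar at column 320, midway between the pads (280 and 350). I'll go down, checking the force as I go.

Request:
send_rows(deltas=[{"grip": 0.35,"translation": [0,0.003,0.035],"twist": [-0.4,-0.2,0]},{"grip": 0.35,"translation": [0,0.003,0.055],"twist": [-0.4,-0.2,0]},{"grip": 0.35,"translation": [0,0.003,0.068],"twist": [-0.4,-0.2,0]},{"grip": 0.35,"translation": [0,0.003,0.068],"twist": [-0.4,-0.2,0]}])

```text
clock: 2.52
eef_pos: [0.4706, -0.1886, 0.0632]
tool_rot: [0.691, 0.723, 0.001, 0.003]
ft_force: [-0.3, 0.2, -0.2]
grip_width: 0.0302
```

```bash
python3 - <<'E'
from h import *
go((.468,-.19,.045),2.6)
c=cam("wrist","w2")
E
```

```text
t 2.525 pos [ 0.4706 -0.1886  0.0632] yang 2.6 zax [ 0.007 -0.003 -1.   ] F [-0.27  0.23 -0.16] w 0.0302 q [-0.38  0.39 -0.26  0.92  0.    1.14]
translation [-0.0013 -0.0028  0.0182] twist [ 0.38  0.17 -0.  ]
```

View pics/w2.png

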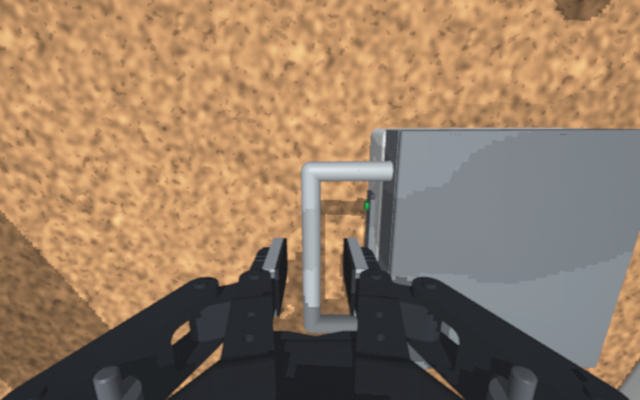

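Request:
send_rows(deltas=[{"grip": 0.35,"translation": [-0.001,-0.003,0.006],"twist": [0.4,0.2,0]},{"grip": 0.35,"translation": [-0.001,-0.003,0.01],"twist": [0.4,0.2,0]},{"grip": 0.35,"translation": [-0.001,-0.003,0.014],"twist": [0.4,0.2,0]},{"grip": 0.35,"translation": [-0.001,-0.003,0.016],"twist": [0.4,0.2,0]}])

```text
clock: 3.08
eef_pos: [0.468, -0.1901, 0.0473]
tool_rot: [0.691, 0.723, 0.0, -0.0]
ft_force: [-0.5, 0.8, 0.0]
grip_width: 0.03
```

```bash
python3 - <<'E'
from h import *
go((.468,-.19,.045),2.6)
E
```

```text
t 3.075 pos [ 0.468  -0.1901  0.0473] yang 2.57 zax [ 0.  0. -1.] F [-0.54  0.75  0.01] w 0.03 q [-0.39  0.41 -0.27  0.89  0.    1.14]
translation [ 0.0001 -0.      0.0023] twist [ 0.01 -0.02 -0.03]
```

No contact. Closing on the bar.

Request:
send_rows(deltas=[{"grip": 0,"translation": [0,0,0.001],"twist": [0,0,0]},{"grip": 0,"translation": [0,0,0.001],"twist": [0,0,0]},{"grip": 0,"translation": [0,0,0.001],"twist": [0,0,0]},{"grip": 0,"translation": [0,0,0.001],"twist": [0,0,0]}])

```text
clock: 3.58
eef_pos: [0.4686, -0.1901, 0.0465]
tool_rot: [0.691, 0.723, 0.001, 0.0]
ft_force: [3.3, 1.0, -1.1]
grip_width: 0.0078
```

```bash
cat > arc.py <<'E'
from h import *
import sys
from workcell import bot
# bar in grip: grip centre offset from TCP
o=bot.get_obs();r=R.from_quat(o["tool_rot"])
yaw=.0451;hx=np.array([np.cos(yaw),np.sin(yaw),0])
B0=np.array([.468,-.1897,.062]);T0=np.array([.468,-.1901,.0463])
def T(th): return T0+hx*((-.16*np.cos(th)+.014*np.sin(th))+.16)+np.array([0,0,.16*np.sin(th)+.014*np.cos(th)-.014])
print("F",np.round(o["ft_force"],1),"pos",np.round(o["eef_pos"],4),"w",o["grip_width"],"clk",o["clock"])
for th in map(float,sys.argv[1:]): print(th,np.round(r.inv().apply(T(th)-o["eef_pos"]),3), np.round(T(th),3))
E
python3 arc.py 0 .1 .2 .3 .4 .5
```

```text
F [ 3.3  1.  -1.1] pos [ 0.4686 -0.1901  0.0465] w 0.007756531864874938 clk 3.575
0.0 [-0.    -0.001  0.   ] [ 0.468 -0.19   0.046]
0.1 [-0.     0.002 -0.016] [ 0.47  -0.19   0.062]
0.2 [-0.     0.005 -0.031] [ 0.474 -0.19   0.078]
0.3 [ 0.     0.011 -0.046] [ 0.479 -0.19   0.093]
0.4 [ 0.     0.018 -0.061] [ 0.486 -0.189  0.108]
0.5 [ 0.     0.026 -0.075] [ 0.494 -0.189  0.121]
```

Request:
send_rows(deltas=[{"grip": 0,"translation": [0,0.002,-0.016],"twist": [0,0,0]},{"grip": 0,"translation": [0,0.005,-0.031],"twist": [0,0,0]},{"grip": 0,"translation": [0,0.011,-0.046],"twist": [0,0,0]},{"grip": 0,"translation": [0,0.018,-0.061],"twist": [0,0,0]},{"grip": 0,"translation": [0,0.026,-0.075],"twist": [0,0,0]}])

```text
clock: 4.2
eef_pos: [0.4934, -0.1888, 0.1211]
tool_rot: [0.691, 0.723, -0.0, -0.001]
ft_force: [2.9, -0.6, -5.5]
grip_width: 0.0078
```

```bash
python3 arc.py .5 .6 .7 .8 .9 1.0; python3 - <<'E'
from h import *
s=cam("side");cv2.imwrite("pics/s2.png",cv2.resize(s["color"][150:380,230:520],None,fx=2.6,fy=2.6))
E
```

```text
F [ 2.9 -0.6 -5.5] pos [ 0.4934 -0.1888  0.1211] w 0.007761137120182451 clk 4.2
0.5 [-0.     0.001 -0.   ] [ 0.494 -0.189  0.121]
0.6 [-0.     0.01  -0.013] [ 0.504 -0.188  0.134]
0.7 [-0.     0.021 -0.025] [ 0.515 -0.188  0.146]
0.8 [-0.     0.033 -0.036] [ 0.527 -0.187  0.157]
0.9 [-0.     0.046 -0.045] [ 0.539 -0.187  0.166]
1.0 [-0.     0.06  -0.053] [ 0.553 -0.186  0.174]
```

View pics/s2.png

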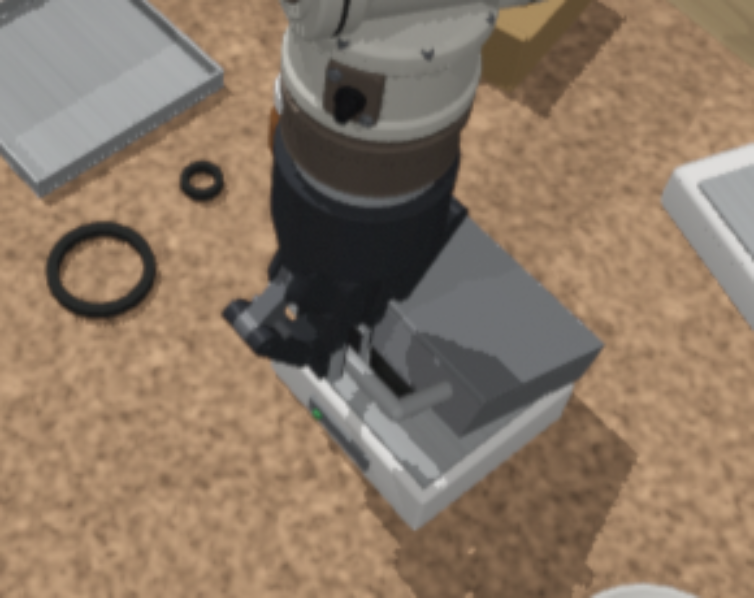

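The lid is following the grip and the forces are low. I'll continue.

Request:
send_rows(deltas=[{"grip": 0,"translation": [0,0.01,-0.013],"twist": [0,0,0]},{"grip": 0,"translation": [0,0.021,-0.025],"twist": [0,0,0]},{"grip": 0,"translation": [0,0.033,-0.036],"twist": [0,0,0]},{"grip": 0,"translation": [0,0.046,-0.045],"twist": [0,0,0]},{"grip": 0,"translation": [0,0.06,-0.053],"twist": [0,0,0]}])

```text
clock: 4.88
eef_pos: [0.5508, -0.186, 0.1768]
tool_rot: [0.691, 0.723, -0.002, -0.003]
ft_force: [-9.3, 0.5, 9.5]
grip_width: 0.0074
```

```bash
python3 arc.py 1.0 1.1 1.2 1.3 1.4 1.5
```

```text
F [-9.3  0.5  9.5] pos [ 0.5508 -0.186   0.1768] w 0.0074350366431120175 clk 4.875
1.0 [-0.     0.002  0.002] [ 0.553 -0.186  0.174]
1.1 [-0.     0.017 -0.005] [ 0.568 -0.186  0.181]
1.2 [-0.     0.032 -0.01 ] [ 0.583 -0.185  0.186]
1.3 [-0.     0.048 -0.014] [ 0.599 -0.184  0.19 ]
1.4 [-0.     0.064 -0.016] [ 0.614 -0.183  0.192]
1.5 [-0.     0.08  -0.017] [ 0.63  -0.183  0.193]
```

Request:
send_rows(deltas=[{"grip": 0,"translation": [0,0.016,-0.007],"twist": [0,0,0]},{"grip": 0,"translation": [0,0.031,-0.013],"twist": [0,0,0]},{"grip": 0,"translation": [0,0.047,-0.017],"twist": [0,0,0]},{"grip": 0,"translation": [0,0.063,-0.019],"twist": [0,0,0]},{"grip": 0,"translation": [0,0.08,-0.019],"twist": [0,0,0]}])

```text
clock: 5.5
eef_pos: [0.6302, -0.1821, 0.1966]
tool_rot: [0.691, 0.723, -0.003, -0.003]
ft_force: [-2.3, 2.5, 6.8]
grip_width: 0.0075
```

```bash
python3 arc.py 1.5 1.6 1.65 1.7 1.75 1.8;python3 - <<'E'
from h import *
go((.6,-.19,.2),2.6)
s=cam("side");cv2.imwrite("pics/s3.png",cv2.resize(s["color"][150:380,230:520],None,fx=2.6,fy=2.6))
E
```

```text
F [-2.3  2.5  6.8] pos [ 0.6302 -0.1821  0.1966] w 0.007464102950920527 clk 5.5
1.5 [-0.001  0.     0.004] [ 0.63  -0.183  0.193]
1.6 [-0.001  0.016  0.005] [ 0.646 -0.182  0.192]
1.65 [-0.001  0.024  0.006] [ 0.654 -0.182  0.191]
1.7 [-0.001  0.032  0.007] [ 0.662 -0.181  0.189]
1.75 [-0.001  0.04   0.009] [ 0.67  -0.181  0.187]
1.8 [-0.001  0.048  0.011] [ 0.678 -0.181  0.185]
t 5.5 pos [ 0.6302 -0.1821  0.1966] yang 2.56 zax [-0.008  0.    -1.   ] F [-2.25  2.55  6.77] w 0.0075 q [-0.28  0.58  0.43  1.43 -0.    1.25]
translation [-0.0065 -0.0305 -0.0032] twist [-0.44 -0.04 -0.04]
```

View pics/s3.png

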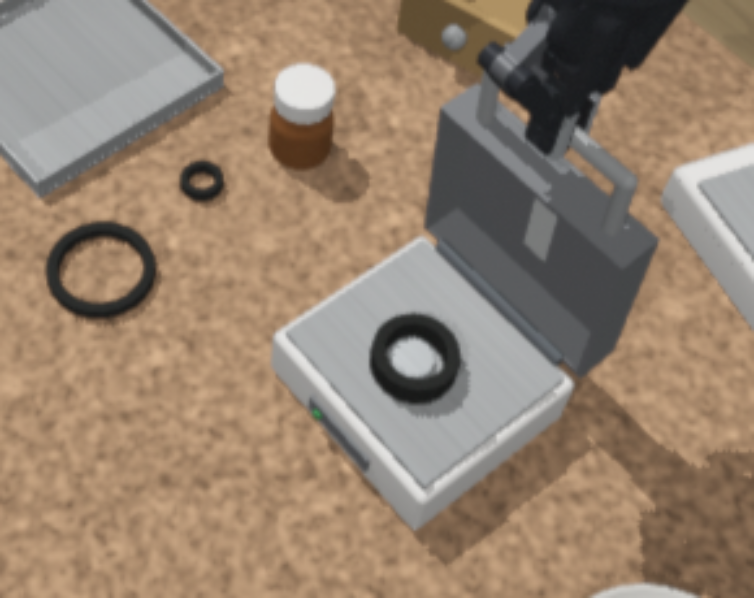

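The lid is near vertical and the ring is visible in side-crop at (415,355). I'll move on to about 1.78 rad.

Request:
send_rows(deltas=[{"grip": 0,"translation": [0,0.014,0.001],"twist": [0,0,0]},{"grip": 0,"translation": [0,0.028,0.003],"twist": [0,0,0]},{"grip": 0,"translation": [0,0.04,0.006],"twist": [0,0,0]},{"grip": 0,"translation": [0,0.046,0.008],"twist": [0,0,0]},{"grip": 0,"translation": [0,0.046,0.008],"twist": [0,0,0]}])

```text
clock: 6.18
eef_pos: [0.6787, -0.18, 0.1878]
tool_rot: [0.691, 0.723, -0.002, -0.002]
ft_force: [0.8, 0.6, 3.0]
grip_width: 0.0075
```

```bash
python3 arc.py 1.75 1.8;python3 - <<'E'
from h import *
go((.67,-.19,.2),2.6)
s=cam("side");cv2.imwrite("pics/s4.png",cv2.resize(s["color"][150:380,230:520],None,fx=2.6,fy=2.6))
E
```

```text
F [0.8 0.6 3. ] pos [ 0.6787 -0.18    0.1878] w 0.0074757910286093274 clk 6.175
1.75 [-0.001 -0.009  0.001] [ 0.67  -0.181  0.187]
1.8 [-0.001 -0.001  0.003] [ 0.678 -0.181  0.185]
t 6.175 pos [ 0.6787 -0.18    0.1878] yang 2.62 zax [-0.004 -0.    -1.   ] F [0.85 0.56 3.01] w 0.0075 q [-0.26  0.69  0.59  1.48 -0.    1.27]
translation [-0.0096 -0.0092 -0.0121] twist [-0.26 -0.    0.02]
```

View pics/s4.png

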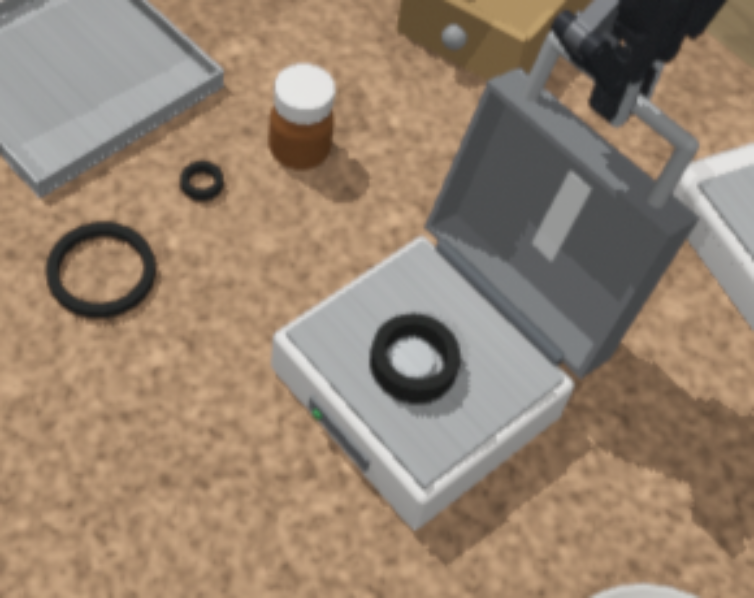

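Request:
send_rows(deltas=[{"grip": 0.65,"translation": [0,0.006,0],"twist": [0,0,0]},{"grip": 0.65,"translation": [0,0.006,0],"twist": [0,0,0]},{"grip": 0.65,"translation": [0,0.006,0],"twist": [0,0,0]},{"grip": 0.65,"translation": [0,0.006,0],"twist": [0,0,0]}])

```text
clock: 6.72
eef_pos: [0.6842, -0.1798, 0.1877]
tool_rot: [0.691, 0.723, -0.002, -0.002]
ft_force: [-0.1, 1.3, -0.1]
grip_width: 0.0553
```

```bash
python3 - <<'E'
from h import *
go((.685,-.18,.26),2.6)
s=cam("side");cv2.imwrite("pics/s5.png",cv2.resize(s["color"][130:360,330:620],None,fx=2.6,fy=2.6))
E
```

```text
t 6.725 pos [ 0.6842 -0.1798  0.1877] yang 2.6 zax [-0.005 -0.    -1.   ] F [-0.09  1.35 -0.05] w 0.0553 q [-0.26  0.7   0.62  1.49 -0.    1.27]
translation [-0.0002  0.0004 -0.0723] twist [-0.3  -0.01  0.  ]
```

View pics/s5.png

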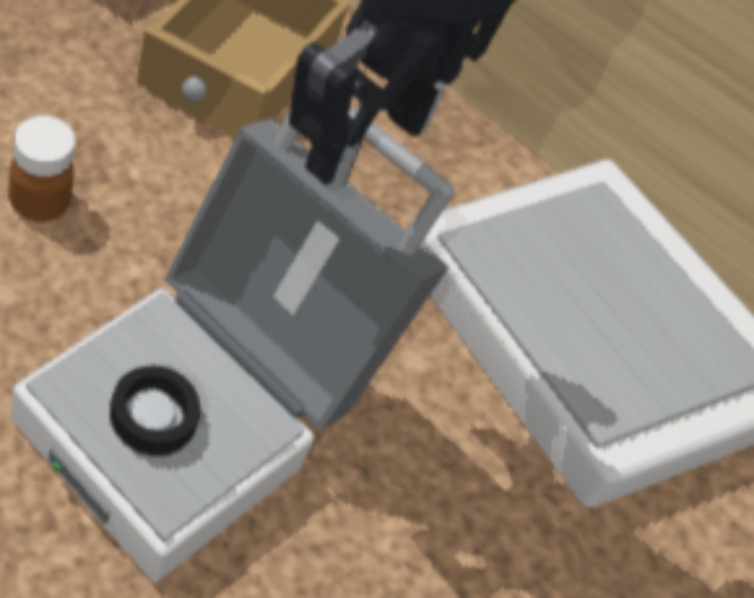

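Request:
send_rows(deltas=[{"grip": 0.65,"translation": [0,0,-0.02],"twist": [0,0,0]},{"grip": 0.65,"translation": [0,0,-0.04],"twist": [0,0,0]},{"grip": 0.65,"translation": [0,-0.01,-0.06],"twist": [0,0,0]},{"grip": 0.65,"translation": [0,-0.04,-0.075],"twist": [0,0,0]},{"grip": 0.8,"translation": [0,-0.08,-0.08],"twist": [0,0,0]}])

```text
clock: 7.4
eef_pos: [0.6043, -0.1835, 0.2695]
tool_rot: [0.691, 0.723, -0.001, -0.001]
ft_force: [-0.3, 0.1, 0.6]
grip_width: 0.0685
```

```bash
python3 - <<'E'
from h import *
go((.558,-.186,.16),2.6)
c=cam("top");cv2.imwrite("pics/t6.png",cv2.resize(c["color"][120:280,350:510],None,fx=3.7,fy=3.7))
s=cam("side");cv2.imwrite("pics/s6.png",s["color"])
E
```

```text
t 7.4 pos [ 0.6043 -0.1835  0.2695] yang 2.63 zax [-0.003 -0.001 -1.   ] F [-0.32  0.13  0.59] w 0.0685 q [-0.29  0.51  0.5   1.56 -0.    1.23]
translation [-0.0003 -0.0461  0.1096] twist [-0.16  0.05  0.03]
```

View pics/s6.png

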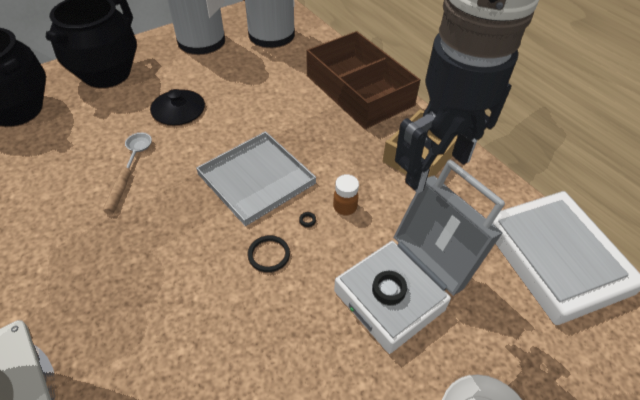

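View pics/t6.png

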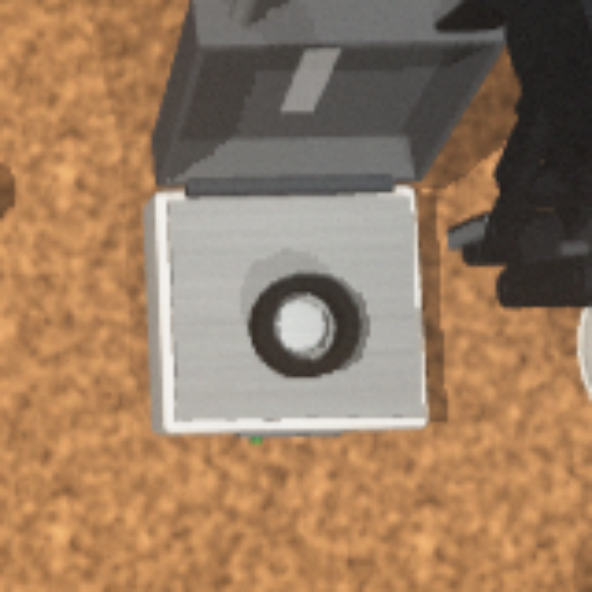

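The lid stands open on its own. The ring centre is at about (431.9,207.8) in top and (389.5,287) in side.

```bash
python3 - <<'E'
from h import *
c=cam("top");s=cam("side")
print(bp(c,(431.9,207.8),.064),bp(s,(389.5,287),.061))
go((.557,-.187,.13),2.6)
E
```

```text
[ 0.55715519 -0.18431363  0.064     ] [ 0.55683027 -0.18868449  0.061     ]
t 7.6 pos [ 0.604  -0.1836  0.2695] yang 2.56 zax [-0.003 -0.    -1.   ] F [ 0.3  -0.52 -0.01] w 0.0678 q [-0.29  0.51  0.5   1.56 -0.    1.23]
translation [-0.0013 -0.0467  0.1397] twist [-0.2   0.01 -0.04]
```

Request:
send_rows(deltas=[{"grip": 0.8,"translation": [-0.001,-0.047,0.04],"twist": [0,0,0]},{"grip": 0.8,"translation": [-0.001,-0.047,0.09],"twist": [0,0,0]},{"grip": 0.8,"translation": [-0.001,-0.047,0.13],"twist": [0,0,0]},{"grip": 0.8,"translation": [-0.001,-0.047,0.14],"twist": [0,0,0]}])

```text
clock: 8.1
eef_pos: [0.5555, -0.1862, 0.1267]
tool_rot: [0.691, 0.723, -0.002, -0.003]
ft_force: [-0.7, 0.3, -0.3]
grip_width: 0.0684
```

```bash
python3 - <<'E'
from h import *
go((.557,-.1865,.052),2.6)
c=cam("wrist","w7");s=cam("side");cv2.imwrite("pics/s7.png",cv2.resize(s["color"][150:380,270:560],None,fx=2.6,fy=2.6))
E
```

```text
t 8.1 pos [ 0.5555 -0.1862  0.1267] yang 2.58 zax [-0.008  0.001 -1.   ] F [-0.66  0.33 -0.27] w 0.0684 q [-0.32  0.48  0.07  1.17 -0.    1.2 ]
translation [-0.0005  0.0021  0.0747] twist [-0.48 -0.1  -0.02]
```

View pics/w7.png

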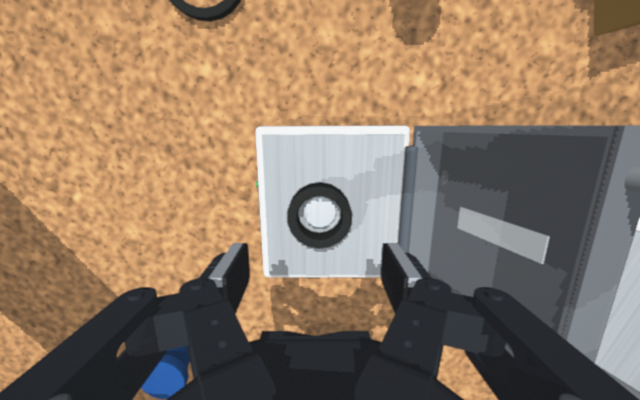

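View pics/s7.png

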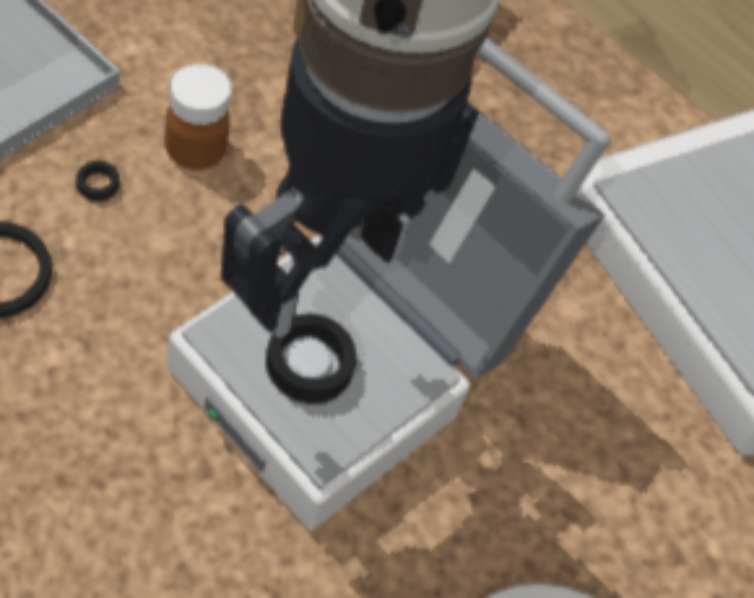

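The ring is at column 320 and the jaws are centred on about 316, so they line up. Descending.

Request:
send_rows(deltas=[{"grip": 0.8,"translation": [0,0.002,0.03],"twist": [-0.4,0,0]},{"grip": 0.8,"translation": [0,0.002,0.05],"twist": [-0.4,0,0]},{"grip": 0.8,"translation": [0,0.002,0.062],"twist": [-0.4,0,0]},{"grip": 0.8,"translation": [0,0.002,0.068],"twist": [-0.4,0,0]}])

```text
clock: 8.7
eef_pos: [0.5598, -0.1868, 0.0617]
tool_rot: [0.691, 0.723, 0.001, 0.002]
ft_force: [-0.4, 0.2, 0.7]
grip_width: 0.0684
```

```bash
python3 - <<'E'
from h import *
go((.557,-.1865,.051),2.6)
E
```

```text
t 8.7 pos [ 0.5598 -0.1868  0.0617] yang 2.59 zax [ 0.004 -0.    -1.   ] F [-0.42  0.25  0.66] w 0.0684 q [-0.32  0.53 -0.02  1.01  0.    1.2 ]
translation [ 0.0005 -0.0029  0.0107] twist [ 0.23  0.02 -0.01]
```

Request:
send_rows(deltas=[{"grip": 0.8,"translation": [0,-0.003,0.006],"twist": [0.2,0,0]},{"grip": 0.8,"translation": [0,-0.003,0.01],"twist": [0.2,0,0]},{"grip": 0.8,"translation": [0,-0.003,0.012],"twist": [0.2,0,0]},{"grip": 0.8,"translation": [0,-0.003,0.012],"twist": [0.2,0,0]}])

```text
clock: 9.2
eef_pos: [0.557, -0.187, 0.0498]
tool_rot: [0.691, 0.723, 0.0, 0.0]
ft_force: [-0.2, 0.2, 0.6]
grip_width: 0.0685
```

Request:
send_rows(deltas=[{"grip": 0.3,"translation": [0,0,0],"twist": [0,0,0]},{"grip": 0.3,"translation": [0,0,0],"twist": [0,0,0]},{"grip": 0.3,"translation": [0,0,0],"twist": [0,0,0]},{"grip": 0.3,"translation": [0,0,0],"twist": [0,0,0]}])

```text
clock: 9.7
eef_pos: [0.5575, -0.1872, 0.0505]
tool_rot: [0.691, 0.723, 0.0, 0.001]
ft_force: [0.2, -0.5, 4.7]
grip_width: 0.0471
```

```bash
python3 - <<'E'
from h import *
go((.557,-.1865,.051),2.6)
c=cam("wrist","w8");s=cam("side");cv2.imwrite("pics/s8.png",cv2.resize(s["color"][150:380,270:560],None,fx=2.6,fy=2.6))
E
```

```text
t 9.7 pos [ 0.5575 -0.1872  0.0505] yang 2.59 zax [ 0.002 -0.001 -1.   ] F [ 0.17 -0.46  4.71] w 0.0471 q [-0.32  0.54 -0.04  0.99 -0.    1.2 ]
translation [ 0.0007 -0.0005 -0.0005] twist [ 0.12  0.06 -0.01]
```

View pics/s8.png

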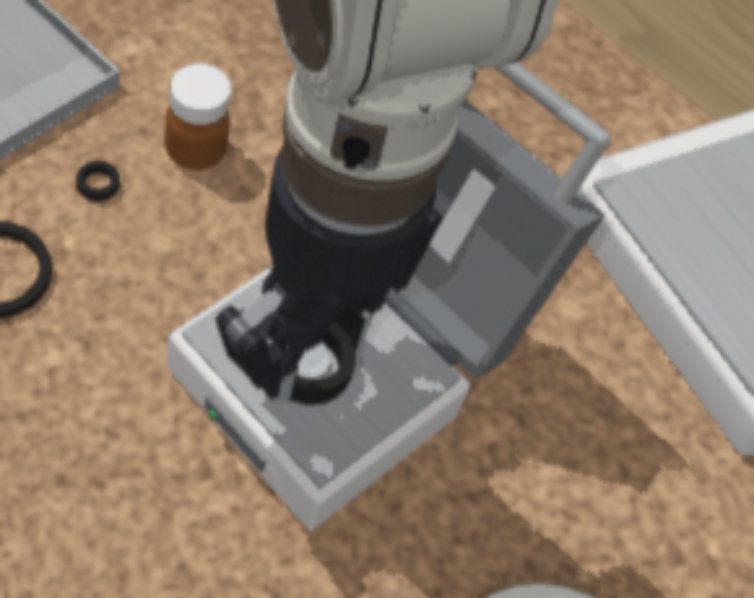

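View pics/w8.png

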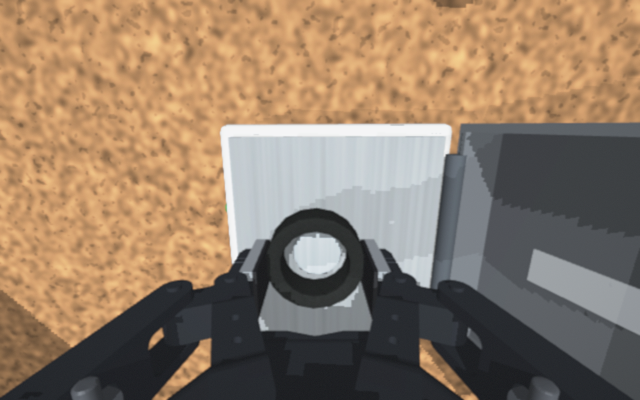

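Width is 47 mm, so the ring is held. Lifting straight up.

Request:
send_rows(deltas=[{"grip": 0.3,"translation": [0,0,-0.01],"twist": [0,0,0]},{"grip": 0.3,"translation": [0,0,-0.03],"twist": [0,0,0]},{"grip": 0.3,"translation": [0,0,-0.06],"twist": [0,0,0]},{"grip": 0.3,"translation": [0,0,-0.1],"twist": [0,0,0]},{"grip": 0.3,"translation": [0,0,-0.13],"twist": [0,0,0]}])

```text
clock: 10.42
eef_pos: [0.5573, -0.1871, 0.1822]
tool_rot: [0.691, 0.723, 0.0, 0.001]
ft_force: [-0.1, -0.1, -0.6]
grip_width: 0.0472
```

```bash
python3 - <<'E'
from h import *
c=cam("wrist","w9");s=cam("side");cv2.imwrite("pics/s9.png",s["color"])
t=cam("top")
P=[(200,183),(285,179),(289,263),(202,268)]
print([bp(t,p,.018).round(3).tolist() for p in P], np.mean([bp(t,p,.018) for p in P],0))
cv2.imwrite("pics/t9.png",t["color"])
go((.525,.152,.18),-5)
E
```

```text
[[0.597, 0.238, 0.018], [0.609, 0.079, 0.018], [0.453, 0.066, 0.018], [0.44, 0.225, 0.018]] [0.52475717 0.15206904 0.018     ]
t 10.575 pos [ 0.5583 -0.1874  0.1823] yang 2.59 zax [ 0.006 -0.002 -1.   ] F [-0.53 -0.55 -1.43] w 0.0471 q [-0.32  0.44  0.16  1.28 -0.    1.2 ]
translation [ 0.3406 -0.0179  0.0015] twist [0.32 0.11 7.59]
```

View pics/s9.png

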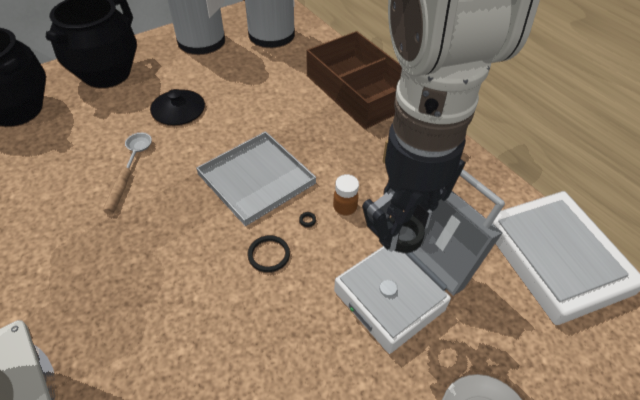

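View pics/w9.png

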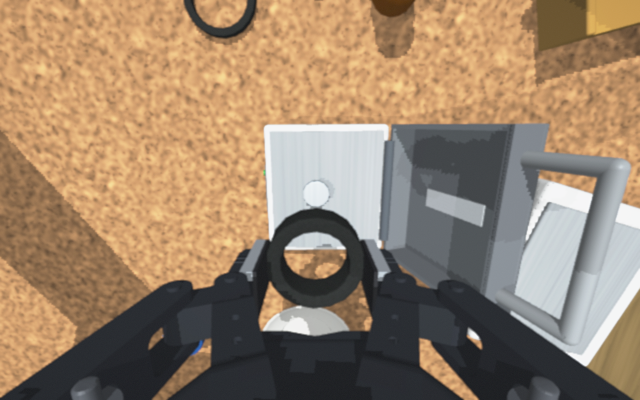

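The ring is held and level, the stud on the plate is bare at (388,288), and the lid is still open. Moving to the tray.

Request:
send_rows(deltas=[{"grip": 0.3,"translation": [0.03,-0.03,0],"twist": [0,0,0]},{"grip": 0.3,"translation": [0.08,-0.04,0],"twist": [0,0,0]},{"grip": 0.3,"translation": [0.14,-0.03,0],"twist": [0,0,0]},{"grip": 0.3,"translation": [0.2,-0.02,0],"twist": [0,0,0]},{"grip": 0.3,"translation": [0.26,-0.018,0],"twist": [0,0,0]}])

```text
clock: 11.2
eef_pos: [0.5276, 0.0732, 0.1798]
tool_rot: [0.691, 0.723, 0.0, 0.002]
ft_force: [0.5, -0.7, 0.4]
grip_width: 0.0473
```

```bash
python3 -c "
from h import *
go((.525,.152,.12),2.6)"
```

```text
t 11.2 pos [0.5276 0.0732 0.1798] yang 2.57 zax [ 0.003 -0.003 -1.   ] F [ 0.47 -0.73  0.36] w 0.0473 q [ 0.14  0.33 -0.01  1.23 -0.    1.67]
translation [0.079  0.0008 0.0596] twist [ 0.16  0.15 -0.03]
```

Request:
send_rows(deltas=[{"grip": 0.3,"translation": [0.05,0,0],"twist": [0.2,0.1,0]},{"grip": 0.3,"translation": [0.079,0.001,0.02],"twist": [0.2,0.1,0]},{"grip": 0.3,"translation": [0.079,0.001,0.06],"twist": [0.2,0.1,0]},{"grip": 0.3,"translation": [0.079,0.001,0.1],"twist": [0.2,0.1,0]},{"grip": 0.3,"translation": [0.079,0.001,0.12],"twist": [0.2,0.1,0]}])

```text
clock: 11.82
eef_pos: [0.522, 0.1511, 0.0553]
tool_rot: [0.691, 0.723, -0.004, -0.002]
ft_force: [-0.3, -0.0, 0.7]
grip_width: 0.0473
```

```bash
python3 - <<'E'
from h import *
go((.525,.152,.006),2.6)
s=cam("side");cv2.imwrite("pics/s10.png",cv2.resize(s["color"][60:290,130:420],None,fx=2.6,fy=2.6))
E
```

```text
t 11.825 pos [0.522  0.1511 0.0553] yang 2.6 zax [-0.008 -0.003 -1.   ] F [-0.26 -0.05  0.72] w 0.0473 q [ 0.28  0.47 -0.15  0.96 -0.    1.81]
translation [0.0008 0.0035 0.0492] twist [-0.47  0.15 -0.  ]
```

View pics/s10.png

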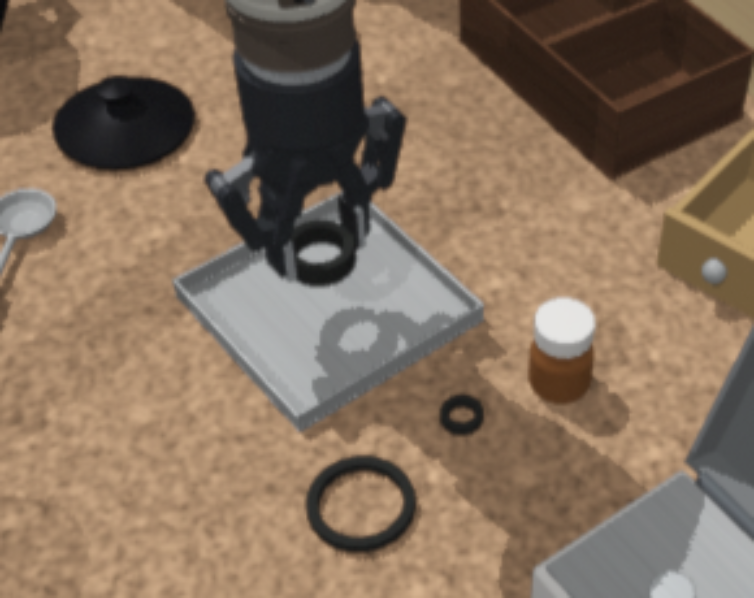

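Request:
send_rows(deltas=[{"grip": 0.3,"translation": [0.001,0.003,0.02],"twist": [-0.5,0.1,0]},{"grip": 0.3,"translation": [0.001,0.003,0.034],"twist": [-0.5,0.1,0]},{"grip": 0.3,"translation": [0.001,0.003,0.042],"twist": [-0.5,0.1,0]},{"grip": 0.3,"translation": [0.001,0.003,0.042],"twist": [-0.5,0.1,0]}])

```text
clock: 12.38
eef_pos: [0.523, 0.1515, 0.011]
tool_rot: [0.691, 0.723, -0.002, -0.0]
ft_force: [0.6, -0.4, -0.4]
grip_width: 0.0467
```

```bash
python3 -c "
from h import *
go((.525,.152,.0055),2.6)"
```

```text
t 12.375 pos [0.523  0.1515 0.011 ] yang 2.58 zax [-0.003 -0.002 -1.   ] F [ 0.63 -0.36 -0.43] w 0.0467 q [ 0.28  0.52 -0.2   0.85 -0.    1.81]
translation [0.0004 0.002  0.0055] twist [-0.19  0.11 -0.02]
```

Request:
send_rows(deltas=[{"grip": 0.3,"translation": [0,0,0.002],"twist": [-0.2,0.1,0]},{"grip": 0.3,"translation": [0,0,0.003],"twist": [-0.2,0.1,0]},{"grip": 0.3,"translation": [0,0,0.004],"twist": [-0.2,0.1,0]},{"grip": 0.3,"translation": [0,0,0.005],"twist": [-0.2,0.1,0]},{"grip": 0.3,"translation": [0,0,0.005],"twist": [-0.2,0.1,0]}])

```text
clock: 13.0
eef_pos: [0.523, 0.1515, 0.006]
tool_rot: [0.691, 0.723, -0.0, 0.0]
ft_force: [-0.8, -1.0, -0.2]
grip_width: 0.047
```

```bash
python3 -c "
from h import *
go((.525,.152,.0055),2.6)"
```

```text
t 13.0 pos [0.523  0.1515 0.006 ] yang 2.58 zax [ 0. -0. -1.] F [-0.76 -0.96 -0.22] w 0.047 q [ 0.28  0.53 -0.21  0.84 -0.    1.81]
translation [0.0004 0.002  0.0005] twist [ 0.    0.01 -0.02]
```

Request:
send_rows(deltas=[{"grip": 0.3,"translation": [0,0,0.0005],"twist": [0,0,0]},{"grip": 0.3,"translation": [0,0,0.001],"twist": [0,0,0]},{"grip": 0.3,"translation": [0,0,0.0015],"twist": [0,0,0]},{"grip": 0.3,"translation": [0,0,0.0015],"twist": [0,0,0]}])

```text
clock: 13.5
eef_pos: [0.5231, 0.1516, 0.0055]
tool_rot: [0.691, 0.723, 0.0, 0.0]
ft_force: [-1.8, -0.1, 7.6]
grip_width: 0.0468
```

```bash
python3 - <<'E'
from h import *
go((.525,.152,.0035),2.6)
s=cam("side");cv2.imwrite("pics/s11.png",cv2.resize(s["color"][120:230,190:340],None,fx=5,fy=5))
E
```

```text
t 13.5 pos [0.5231 0.1516 0.0055] yang 2.58 zax [ 0.001  0.    -1.   ] F [-1.8  -0.14  7.6 ] w 0.0468 q [ 0.28  0.53 -0.21  0.84 -0.    1.81]
translation [0.0003 0.002  0.002 ] twist [ 0.03 -0.   -0.02]
```

View pics/s11.png

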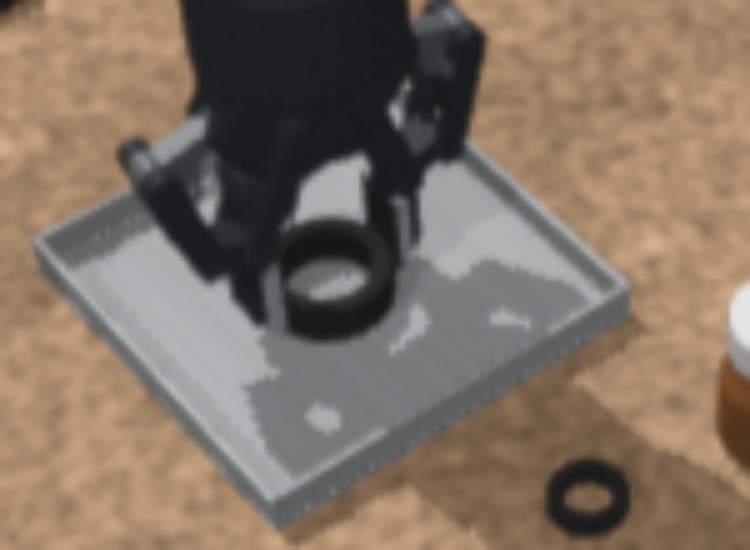

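Floor contact at 7.6 N, with the ring flat. Releasing in steps.

Request:
send_rows(deltas=[{"grip": 0.6,"translation": [0,0,0],"twist": [0,0,0]},{"grip": 0.68,"translation": [0,0,0],"twist": [0,0,0]},{"grip": 0.75,"translation": [0,0,0],"twist": [0,0,0]},{"grip": 0.8,"translation": [0,0,0],"twist": [0,0,0]},{"grip": 0.8,"translation": [0,0,0],"twist": [0,0,0]}])

```text
clock: 14.18
eef_pos: [0.523, 0.1515, 0.0053]
tool_rot: [0.691, 0.723, 0.0, 0.0]
ft_force: [-0.2, 0.7, 0.6]
grip_width: 0.0681
```

Request:
send_rows(deltas=[{"grip": 0.8,"translation": [0,0,-0.02],"twist": [0,0,0]},{"grip": 0.8,"translation": [0,0,-0.05],"twist": [0,0,0]},{"grip": 0.8,"translation": [0,0,-0.1],"twist": [0,0,0]},{"grip": 0.8,"translation": [0,0,-0.15],"twist": [0,0,0]},{"grip": 0.8,"translation": [0,0,-0.2],"twist": [0,0,0]}])

```text
clock: 14.8
eef_pos: [0.5227, 0.1515, 0.2069]
tool_rot: [0.691, 0.723, 0.0, 0.0]
ft_force: [1.3, 1.1, 0.2]
grip_width: 0.0679
```

Request:
send_rows(deltas=[{"grip": 0.8,"translation": [0,-0.05,0],"twist": [0,0,0]},{"grip": 0.8,"translation": [0,-0.1,0],"twist": [0,0,0]},{"grip": 0.8,"translation": [0,-0.15,0],"twist": [0,0,0]},{"grip": 0.8,"translation": [0,-0.15,0],"twist": [0,0,0]}])

```text
clock: 15.3
eef_pos: [0.3692, 0.144, 0.2066]
tool_rot: [0.69, 0.723, -0.001, -0.0]
ft_force: [1.3, 0.6, 0.8]
grip_width: 0.0688
```

```bash
python3 - <<'E'
from h import *
go((.525,.152,.2),2.6)
s=cam("side","s12");t=cam("top","t12")
E
```

```text
t 15.3 pos [0.3692 0.144  0.2066] yang 2.67 zax [-0.002 -0.001 -1.   ] F [1.35 0.61 0.79] w 0.0688 q [ 0.37  0.05 -0.29  1.24 -0.    1.9 ]
translation [0.0007 0.1561 0.0063] twist [-0.1   0.04  0.07]
```

View pics/s12.png

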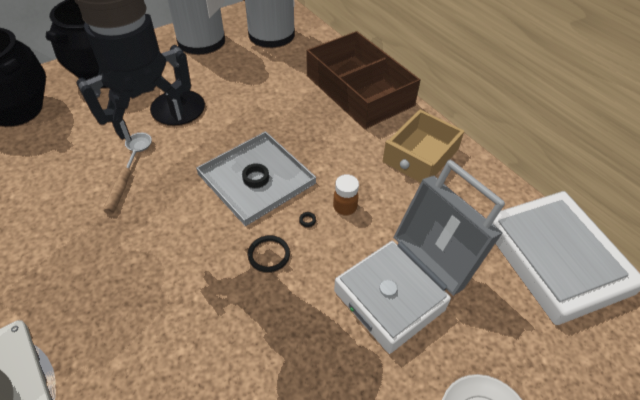

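View pics/t12.png

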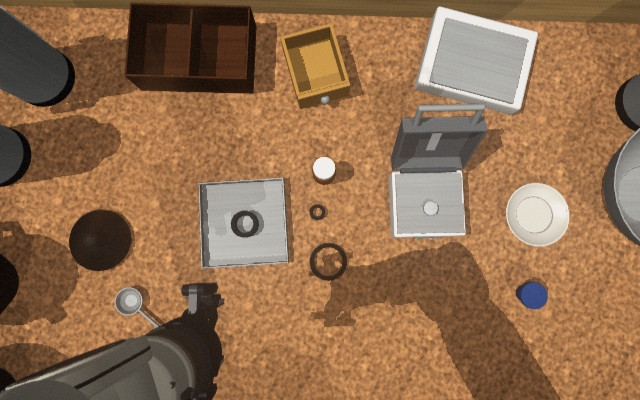

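The ring lies flat in the tray at (245,223) in top. The lid stands open, the stud is bare, and the arm is clear. Handing in.

```bash
python3 -c "
from workcell import bot
print(bot.job_done())"
```

```text
the job is handed in; nothing more can be done
None
```

The job is done and handed in at about 15.4 s of the 54 s allowed. The hand-in gives no verdict.

- **Lid:** I gripped the bar, swung the lid to about 1.8 rad and let go. It fell back to its stop and stayed open by itself. Forces stayed under about 14 N.
- **Ring:** I gripped the 50 mm ring from outside, lifted it off the stud and lowered it into the tray. Contact with the tray floor read 7.6 N, and I released it there without dropping it.
- **Last pictures (side and top):** the ring lies flat near the tray's centre, the lid is open, the stud is bare, and the other rings and objects look unmoved. The arm was about 0.2 m above the table and touching nothing.

**Checks that disagreed:**
- The gripper read about 2–3 mm narrower than the bar and the ring really are.
- The lid's path ran 2–3 mm outside the arc I had calculated, so I corrected for it partway.
- The two cameras differed by about 4 mm in y on the ring's position, so I used a point about midway.

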